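Eject a batch of soap bars and scrape down the mould

TASK

Demould the soap: wind the mould's crank clockwise until the bars break free and it suddenly runs light, with the ejector pads up level with the deck. Lift every bar out onto the slatted curing board, lying flat about a finger's width apart; then take the bench scraper and sweep all the crumbs off the deck into the steel pan at its end, and lay the scraper back down flat on the bench. Do not knock over the pigment jar or the dropper bottle.

Things in the scene. Friction and masses are not known exactly. Their poses are not given: they have to be found in the camera images.
- mould: crank-ejector soap mould, fixed to the bench. A row of three cavities at y = -84, 0, +84 mm, each 84 x 57 mm (x, y), 26 mm deep; sprung cheeks clamp the bars by their long sides until they have risen about 23 mm. A grey gearbox with the crank is at the -y end (y -301 to -135 mm, 34 mm high), a steel crumb pan at the +y end. Origin on the bench under the middle cavity; z up
- deck (a point): centre of the white deck's top, over the middle cavity, 60 mm above the bench; mould axes. The deck is 132 mm wide (x) and runs from y = -135 to +140 mm. A steel rail stands along each long edge, inner faces at x = -65.5 and +65.5 mm, 4.5 mm thick, 10 mm higher than the deck
- crank (a joint): crank on the gearbox, vertical axis; angle in rad, growing clockwise from above; starts at -4.0 to -0.3, stop at 17.33. Each rad lifts the ejector pads 1.5 mm: from 0 they push the bars, 3 to 8 N at the knob; at about 14.8 the bars spring free and under 1.5 N remains; at 17.33 the pads are flush with the deck (at 16.3 1.5 mm low). Stays where it is left
- crank_axis (a point): point on the crank's axis at the top of the crank arm, 52 mm above the bench
- knob (a point): middle of the crank's black grip, 50 mm out from the axis: an upright free-turning knob 22 mm thick, from 53 to 87 mm above the bench (the point is at 70 mm), bare above and all round; it can be pinched from above and led round without turning the hand
- pan (a point): centre of the crumb pan's floor: open steel pan, inside 143 mm (x) by 97 mm (y), floor 4.5 mm and rim 48 mm above the bench; its open side meets the end of the deck, so what is pushed off the deck's +y end drops into it. Same axes as the mould
- scraper: bench scraper lying on the bench, 0.12 kg: a beech grip 24 x 122 x 14 mm (x, y, z) centred at x = +37 mm, and a steel blade 120 mm wide, z = 0 to 2 mm, from the grip to its edge at x = -49 mm. Origin: centre of its underside. Pinch the grip across its 24 mm, above the blade; held tilted, edge down, the blade fits between the rails and sweeps the deck in one stroke
- board: curing board fixed to the bench, 260 x 130 x 20 mm (x, y, z), wooden slats along x; origin at the centre of its underside
- board_top (a point): centre of the curing board's top, 20 mm above the bench; same axes as the board
- pigment_jar_0: pigment jar with a bamboo lid standing on the bench, 49 mm across, 70 mm tall; origin at the centre of its underside. Not part of the work
- dropper_0: amber dropper bottle standing on the bench, 32 mm across, 97 mm tall; origin at the centre of its underside. Not part of the work
- bar_0: coral-red soap bar, a block 54 x 80 x 26 mm (x, y, z), 0.1 kg; origin at the centre of its underside. In the mould it lies flat in cavity 1 (counted from the crank), its 80 mm side along the mould's x, its top level with the deck. A start has two or three bars; an absent one gives None
- bar_1: coral-red soap bar, a block 54 x 80 x 26 mm (x, y, z), 0.1 kg; origin at the centre of its underside. In the mould it lies flat in cavity 2 (counted from the crank), its 80 mm side along the mould's x, its top level with the deck. A start has two or three bars; an absent one gives None
- bar_2: coral-red soap bar, a block 54 x 80 x 26 mm (x, y, z), 0.1 kg; origin at the centre of its underside. In the mould it lies flat in cavity 3 (counted from the crank), its 80 mm side along the mould's x, its top level with the deck. A start has two or three bars; an absent one gives None
- crumb_0: crumb of dried coral soap about 17 mm across and 9 mm high, 10 g, lying on the deck between a rail and the cavities; origin at the centre of its underside. A start has three to five; absent ones give None
- crumb_1: crumb of dried coral soap about 17 mm across and 9 mm high, 10 g, lying on the deck between a rail and the cavities; origin at the centre of its underside. A start has three to five; absent ones give None
- crumb_2: crumb of dried coral soap about 17 mm across and 9 mm high, 10 g, lying on the deck between a rail and the cavities; origin at the centre of its underside. A start has three to five; absent ones give None
- crumb_3: crumb of dried coral soap about 17 mm across and 9 mm high, 10 g, lying on the deck between a rail and the cavities; origin at the centre of its underside. A start has three to five; absent ones give None
- crumb_4: crumb of dried coral soap about 17 mm across and 9 mm high, 10 g, lying on the deck between a rail and the cavities; origin at the centre of its underside. A start has three to five; absent ones give None
Mind the look-alikes: they are no part of the job. What is shaped like the bar_2 but purple is not meant.

How it is judged:
By the outcome, as a careful person would: the job done as asked, in the order asked, and still so for the second after the job is handed in, with the robot touching nothing.
Of bar_0, bar_1, bar_2 only 2 to 3 are there at a start; the rules pass over those that are not, and their reading is None.
Of crumb_0, crumb_1, crumb_2, crumb_3, crumb_4 only 3 to 5 are there at a start; the rules pass over those that are not, and their reading is None.
At some moment in a run one of scraper may be knocked a few centimetres aside while the robot is not near it.
Once in a run the grip may slacken for a moment while it holds something.
It also fails if it takes over 192 s, if anything falls off the work surface, if the arm or the gripper's body presses on something with over 40 N, if the wrist force passes 120 N, or if a joint passes its speed limit or range.

ROBOT

A 6-joint arm with a two-finger parallel gripper is mounted at the origin on a cart in front of the work surface, level with it; the furniture and walls round the work are solid. World frame = base frame: x ahead of the robot, y to its left, z up, the work surface at z = 0. Lengths are in m, angles in rad, forces in N, time in s.
With the tool pointing down it reaches from about 0.325 to 1 m from the base axis. Payload 5.1 kg.
Tool frame: the origin (TCP) lies at the very end of the fingers, on their centre line; the grasp point (between the pads) lies 19 mm behind it; z points along the fingers, y is the direction in which the jaws open and shut (so a half turn about z gives the same grasp; the last joint's range is limited). The gripper opens to 85 mm and grips with 20 to 120 N. Pads are 22 mm wide; open, the fingers measure 114 mm over their backs; the gripper's body (76 mm by 85 mm) begins 54 mm behind the grasp point. The pads swing forward as they close: fully open they stand 13 mm farther back than shut.
Start: joints at [1.226, 0.124, 1.65, -0, 1.367, -0.083], TCP at [0.168, 0.628, 0.231] pointing down, gripper open.
Joint ranges: [-2.61, 2.61], [-1.02, 2.33], [0.03, 2.71], [-1.35, 4.49], [0.32, 2.68], [-2.91, 2.91]. Speed limits (rad/s): [2.57, 2.57, 3.14, 3.14, 3.14, 3.14].

INTERFACE

Orientations are given as a unit quaternion [w, x, y, z].
In Python, from plant import bot, optics gives the robot as it stands. Calls block until the motion is done:
- bot.move_to(position, orientation): joint-space move of the TCP to a pose.
- bot.servo_line(position, orientation=None, speed=0.15, stop_force=None): straight line of the TCP; orientation=None keeps the orientation; speed is the mean speed in m/s. With stop_force (N) it stops when the force on the tool has changed by that much, and returns True; else False.
- bot.move_joints(angles): joint-space move.
- bot.set_gripper(opening, force=None): finger opening in m; force is the grip in N (None keeps the last); returns when the fingers have stopped.
- bot.wait(seconds).
- bot.inverse_kinematics(position, orientation): joint angles nearest the present ones, or None.
- bot.get_obs(): the state.
- optics.snapshot(name): name is "scene" or "side" or "wrist"; returns (picture, depth): 420x560x3 uint8, red, green, blue; 420x560 float32, m along the optical axis (not along the pixel's ray), 0 where there is no reading.
- optics.camera_params(name): a dict with "K" (3x3 intrinsics, pixels), "dist_coeffs" ([k1, k2, p1, p2, k3] as OpenCV has them; the pictures are not rectified), "view" (4x4, takes a point from world to camera coordinates); the wrist camera has in their place "T_tool_cam" (4x4, takes a point from camera to tool coordinates, whose origin is the TCP and whose axes are the flange's). Camera axes: x right, y down, z forward; pixel columns grow to the right and rows downward; lengths in m; the calibration is good to about 2 mm. A picture is of the moment at which its call begins: read the wrist's pose just before it. camera_params takes no time and is no camera call.
A pose or a line that the arm cannot do raises bot.PlanningError and nothing moves.
- bot.job_done(): hands the job in, once; it reports no verdict.
The state is a dict: "clock": time; "joint_pos": joint angles; "qd": joint speeds; "joint_efforts": joint torques, N m; "eef_pos": TCP position; "ee_rot": TCP orientation; "force": force on the tool from outside, world axes, zero at the start; "moment": the same for the moment, N m; "width": finger opening in m.
Only numpy, scipy, OpenCV 4.12 (cv2) and the standard library are available. Lean on these libraries where they do the work, as an engineer would, in place of code of your own. Each camera call takes 0.05 s, during which the arm holds its last target.

## Working session

There is one attempt and no reset: what is moved stays moved. The work goes in short steps, each a Python script; the robot and the scene stay as the last script left them, time stands still between calls to the robot, and variables do not carry over. Pictures are saved under pics/ and viewed, and the job is handed in when it is done.

```bash
ls; mkdir -p pics; python3 - <<'E'
from plant import bot, optics
import cv2
print(bot.get_obs())
for n in ["scene","side","wrist"]:
    p,d=optics.snapshot(n); cv2.imwrite(f"pics/{n}0.png",p[:,:,::-1]); print(n,optics.camera_params(n))
E
```

```text
pics
{'clock': 0.0, 'joint_pos': array([ 1.22643166e+00,  1.24492072e-01,  1.65167055e+00,  9.73112522e-06,
        1.36749243e+00, -8.26057362e-02]), 'qd': array([-1.20899488e-03, -1.91719645e-03,  1.90904477e-03,  8.42691987e-04,
       -1.11632287e-03,  7.85920474e-05]), 'joint_efforts': array([-5.88560924e-04, -4.23608744e+01, -3.65452337e+01, -1.27692374e-04,
        7.09505359e-03,  4.89740685e-06]), 'eef_pos': array([0.16803041, 0.62727726, 0.23006349]), 'ee_rot': array([-2.23133181e-04,  1.30507047e-01,  9.91446845e-01, -1.00677834e-03]), 'force': array([-0.76988341, -0.56020089,  0.4262286 ]), 'moment': array([-0.04056658,  0.01578923,  0.02764624]), 'width': 0.08535324517146592}
scene {'K': array([[402.54746956,   0.        , 277.19588985],
       [  0.        , 402.54746956, 211.3057217 ],
       [  0.        ,   0.        ,   1.        ]]), 'dist_coeffs': array([-0.09334571,  0.        ,  0.        ,  0.        ,  0.        ]), 'view': array([[ 0.89458663, -0.44659463,  0.01637072, -0.53343127],
       [-0.28402908, -0.59646526, -0.75070412,  0.20685591],
       [ 0.34502
[... 518 characters left out ...]
48, -0.40588376,  0.64303826],
       [ 0.        ,  0.        ,  0.        ,  1.        ]])}
wrist {'K': array([[358.04571795,   0.        , 283.56664906],
       [  0.        , 358.04571795, 209.44999132],
       [  0.        ,   0.        ,   1.        ]]), 'dist_coeffs': array([-0.0122972,  0.       ,  0.       ,  0.       ,  0.       ]), 'T_tool_cam': array([[ 1.09007396e-03, -9.50897322e-01, -3.09504594e-01,
         7.89498197e-02],
       [ 9.99999309e-01,  1.17278794e-03, -8.11868619e-05,
         9.01941816e-04],
       [ 4.40183625e-04, -3.09504292e-01,  9.50897944e-01,
        -1.42368307e-01],
       [ 0.00000000e+00,  0.00000000e+00,  0.00000000e+00,
         1.00000000e+00]])}
```

View pics/scene0.png

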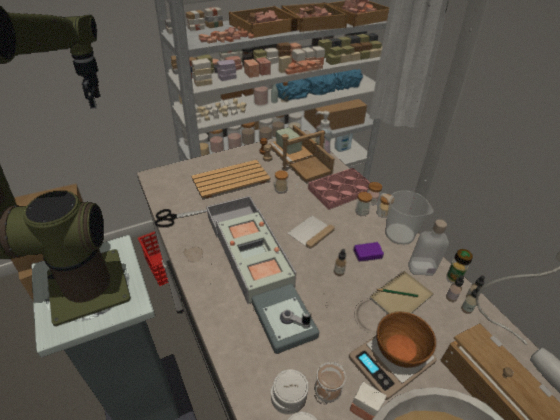

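View pics/side0.png

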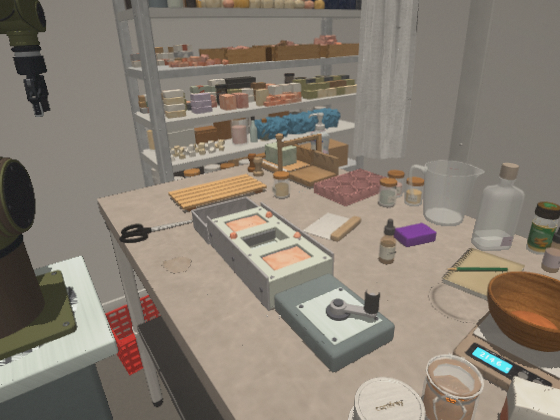

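View pics/wrist0.png

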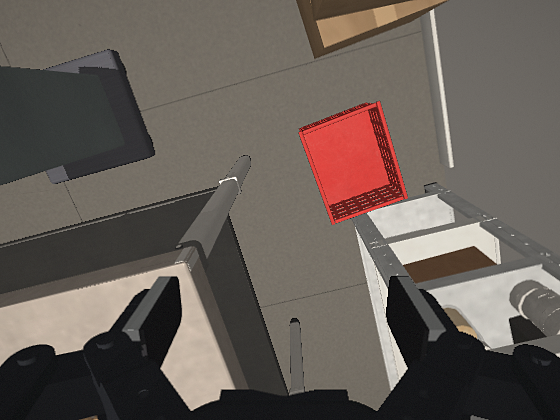

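```bash
cat > h.py <<'E'
import numpy as np, cv2
from plant import bot, optics
from scipy.spatial.transform import Rotation as R
def R_tool(q): return R.from_quat([q[1],q[2],q[3],q[0]]).as_matrix()
def down(yaw):
    # tool z down, tool x at angle yaw in world; y = z x x
    x=np.array([np.cos(yaw),np.sin(yaw),0]); z=np.array([0,0,-1.]); y=np.cross(z,x)
    q=R.from_matrix(np.c_[x,y,z]).as_quat(); return np.array([q[3],q[0],q[1],q[2]])
def m2q(M):
    q=R.from_matrix(M).as_quat(); return np.array([q[3],q[0],q[1],q[2]])
def snap(n,save=None):
    o=bot.get_obs(); c=optics.camera_params(n); p,d=optics.snapshot(n)
    if n=="wrist":
        T=np.eye(4);T[:3,:3]=R_tool(o["ee_rot"]);T[:3,3]=o["eef_pos"]; Tw=T@c["T_tool_cam"]
    else: Tw=np.linalg.inv(c["view"])
    if save: cv2.imwrite(f"pics/{save}.png",p[:,:,::-1]); np.savez(f"pics/{save}.npz",p=p,d=d,Tw=Tw,K=c["K"],D=c["dist_coeffs"])
    return dict(p=p,d=d,Tw=Tw,K=c["K"],D=c["dist_coeffs"])
def load(s): return dict(np.load(f"pics/{s}.npz"))
def cloud(s):
    h,w=s["d"].shape; v,u=np.mgrid[:h,:w]
    uv=cv2.undistortPoints(np.c_[u.ravel(),v.ravel()].astype(float).reshape(-1,1,2),s["K"],s["D"]).reshape(-1,2)
    z=s["d"].ravel(); P=np.c_[uv*z[:,None],z]; W=P@s["Tw"][:3,:3].T+s["Tw"][:3,3]; W[z==0]=np.nan
    return W.reshape(h,w,3)
def ray(s,u,v,z):
    uv=cv2.undistortPoints(np.array([[[u,v]]],float),s["K"],s["D"]).reshape(2)
    d=s["Tw"][:3,:3]@np.array([*uv,1]); o=s["Tw"][:3,3]; return o+d*(z-o[2])/d[2]
def proj(s,X):
    X=np.atleast_2d(X); T=np.linalg.inv(s["Tw"]); r,_=cv2.Rodrigues(T[:3,:3])
    return cv2.projectPoints(X.astype(float),r,T[:3,3],s["K"],s["D"])[0].reshape(-1,2)
E
python3 - <<'E'
from h import *
s=snap("scene","scene1"); t=snap("side","side1")
A=cloud(s); B=cloud(t)
for nm,C,pts in [("scene",A,dict(knob=(306,318),axis=(288,316),board=(231,179),bar0=(267,269),bar2=(244,230),jar=(281,176),drop=(341,252),scr=(310,232),grip=(322,238),mid=(250,250),pan=(232,208),bench=(200,300))),
 ("side",B,dict(knob=(372,294),axis=(338,305),bar0=(287,259),bar2=(250,223),jar=(281,176),drop=(389,230),grip=(346,228)))]:
    for k,(u,v) in pts.items(): print(nm,k,C[v,u].round(3))
for nm,s_ in (("scene",s),("side",t)):
    p=s_["p"][:,:,::-1]
    c=p[140:350,130:400] if nm=="scene" else p[160:370,110:420]
    cv2.imwrite(f"pics/{nm}_crop.png",cv2.resize(c,None,fx=2.5,fy=2.5,interpolation=cv2.INTER_CUBIC))
E
```

```text
scene knob [ 0.47  -0.403  0.083]
scene axis [ 0.444 -0.361  0.053]
scene board [0.542 0.268 0.013]
scene bar0 [ 0.461 -0.208  0.059]
scene bar2 [ 0.466 -0.038  0.055]
scene jar [0.681 0.142 0.067]
scene drop [ 0.657 -0.264  0.089]
scene scr [ 0.67  -0.085  0.002]
scene grip [ 0.687 -0.129  0.007]
scene mid [ 0.457 -0.1    0.032]
scene pan [0.486 0.117 0.013]
scene bench [ 0.273 -0.183 -0.   ]
side knob [ 0.477 -0.392  0.081]
side axis [ 0.442 -0.358  0.057]
side bar0 [ 0.451 -0.211  0.061]
side bar2 [ 0.471 -0.043  0.059]
side jar [0.676 0.136 0.07 ]
side drop [ 0.657 -0.268  0.077]
side grip [ 0.676 -0.128  0.017]
```

View pics/scene_crop.png

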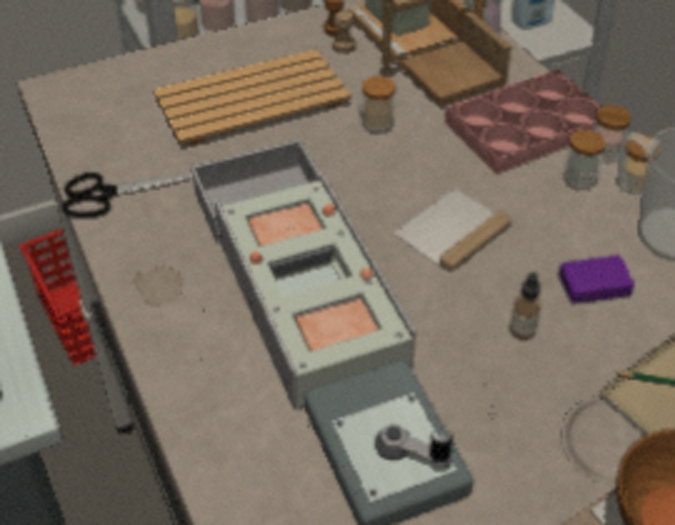

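View pics/side_crop.png

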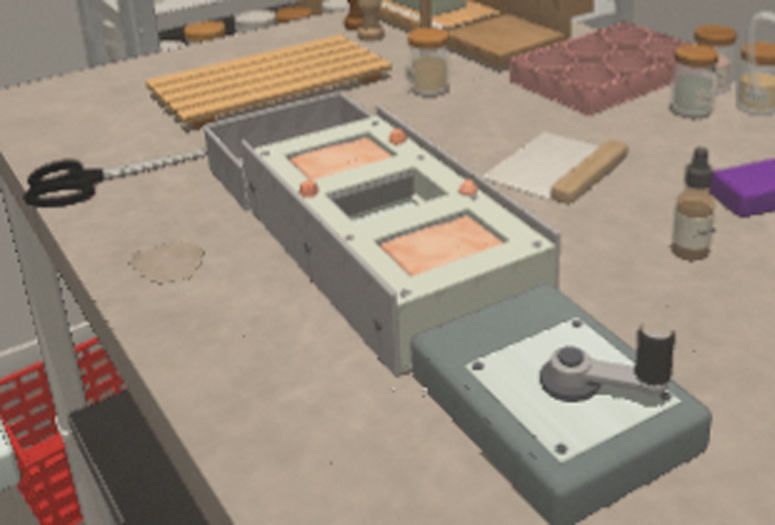

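```bash
python3 - <<'E'
from h import *
for yaw in (0,np.pi/2,np.pi,-np.pi/2):
    for z in (.35,.42): print(yaw,z,bot.inverse_kinematics([.46,-.12,z],down(yaw)))
E
```

```text
0 0.35 [-3.68171095e-01 -3.18327026e-01  1.86462947e+00 -4.44089210e-16
  1.59529021e+00  1.20262523e+00]
0 0.42 [-3.68171095e-01 -3.16347087e-01  1.74913311e+00 -4.44089210e-16
  1.70880663e+00  1.20262523e+00]
1.5707963267948966 0.35 [-3.68171095e-01 -3.18327026e-01  1.86462947e+00 -4.44089210e-16
  1.59529021e+00 -3.68171095e-01]
1.5707963267948966 0.42 [-3.68171095e-01 -3.16347087e-01  1.74913311e+00 -4.44089210e-16
  1.70880663e+00 -3.68171095e-01]
3.141592653589793 0.35 [-3.68171095e-01 -3.18327026e-01  1.86462947e+00 -4.44089210e-16
  1.59529021e+00 -1.93896742e+00]
3.141592653589793 0.42 [-3.68171095e-01 -3.16347087e-01  1.74913311e+00 -4.44089210e-16
  1.70880663e+00 -1.93896742e+00]
-1.5707963267948966 0.35 [-3.68171095e-01 -3.18327026e-01  1.86462947e+00 -4.44089210e-16
  1.59529021e+00  2.77342156e+00]
-1.5707963267948966 0.42 [-3.68171095e-01 -3.16347087e-01  1.74913311e+00 -4.44089210e-16
  1.70880663e+00  2.77342156e+00]
```

```bash
python3 - <<'E'
from h import *
bot.move_to([.50,-.12,.40],down(0)); bot.wait(.3)
s=snap("wrist","w1"); print(bot.get_obs()["clock"],bot.get_obs()["eef_pos"])
cv2.imwrite("pics/w1b.png",cv2.resize(s["p"][:,:,::-1],(800,600),interpolation=cv2.INTER_CUBIC))
E
```

```text
3.5333 [ 0.50006496 -0.11984035  0.39996863]
```

View pics/w1b.png

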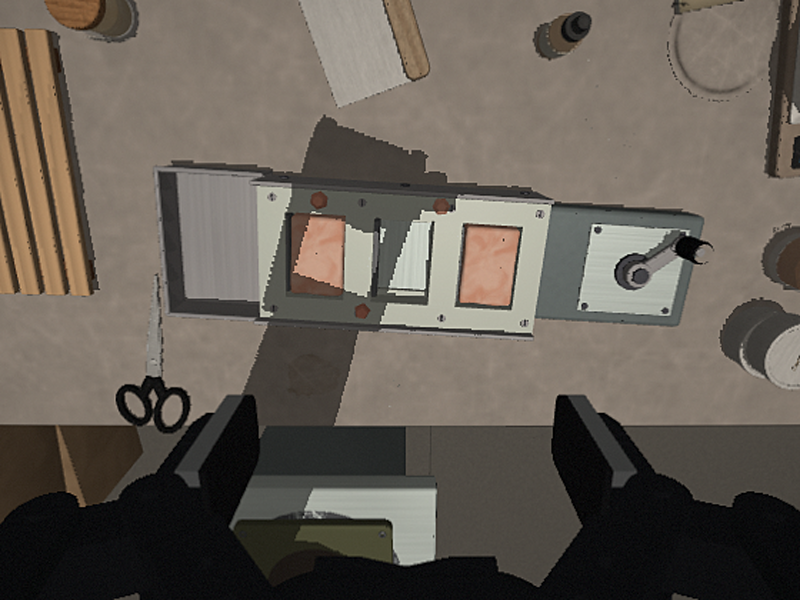

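```bash
cat > fit.py <<'E'
from h import *
s=load("w1"); C=cloud(s); p=s["p"].astype(int)
def P(x,y,z): return ray(s,x*.7,y*.7,z).round(4)
hsv=cv2.cvtColor(s["p"],cv2.COLOR_RGB2HSV)
m=((p[:,:,0]-p[:,:,2]>35)&(p[:,:,0]>p[:,:,1]*1.3)).astype(np.uint8)
m[:120]=0;m[230:]=0;m[:,:180]=0
n,l,st,c=cv2.connectedComponentsWithStats(m)
for i in range(1,n):
    if st[i,4]>25:
        zz=C[l==i]; print(st[i],c[i],"ray z.06",ray(s,*c[i],.06).round(4),"med",np.nanmedian(zz,0).round(4))
        if st[i,4]>800:
            v,u=np.where(l==i); q=np.array([ray(s,a,b,.06)[:2] for a,b in zip(u,v)],np.float32)
            print(" rect",cv2.minAreaRect(q*1000))
print("hub",P(638,270,.055),"knobtop",P(703,250,.087),"plate screws",[P(*a,.036) for a in [(598,230),(589,310),(665,311)]])
print("deck screws",[P(*a,.06) for a in [(540,214),(524,323),(271,197),(273,309)]])
print("deck L edge",[P(*a,.06) for a in [(257,190),(262,318)]],"R edge",P(549,200,.07),P(533,337,.07))
E
python3 fit.py
```

```text
[218 134  11  12 102] [222.8627451  139.62745098] ray z.06 [ 0.521  -0.0383  0.06  ] med [ 0.5217 -0.0399  0.068 ]
[303 139  12  11  89] [308.49438202 143.92134831] ray z.06 [ 0.5154 -0.1526  0.06  ] med [ 0.5164 -0.1526  0.067 ]
[204 151  37  28 503] [223.44930417 161.29224652] ray z.06 [ 0.4919 -0.0377  0.06  ] med [ 0.4919 -0.037   0.0585]
[324 157  40  32 621] [342.44766506 170.11433172] ray z.06 [ 0.48   -0.1999  0.06  ] med [ 0.4809 -0.1979  0.0586]
[209 170  11   9  47] [213.08510638 173.5106383 ] ray z.06 [ 0.475  -0.0226  0.06  ] med [ 0.4754 -0.0221  0.0589]
[222 179  18  23 129] [232.35658915 192.31007752] ray z.06 [ 0.4483 -0.0479  0.06  ] med [ 0.4458 -0.0475  0.0588]
[321 187  37  27 395] [342.05063291 204.93164557] ray z.06 [ 0.4301 -0.2019  0.06  ] med [ 0.4282 -0.2048  0.0587]
[204 192  26  13 152] [214.15131579 199.63157895] ray z.06 [ 0.4376 -0.0219  0.06  ] med [ 0.4367 -0.0214  0.0585]
[232 202   8   5  27] [235.62962963 204.        ] ray z.06 [ 0.4312 -0.0518  0.06  ] med [ 0.4307 -0.0521  0.0588]
[249 213  10  10  75] [252.97333333 217.48      ] ray z.06 [ 0.4111 -0.0758  0.06  ] med [ 0.4139 -0.0765  0.0674]
hub [ 0.4522 -0.3491  0.055 ] knobtop [ 0.4796 -0.3909  0.087 ] plate screws [array([ 0.4884, -0.312 ,  0.036 ]), array([ 0.4038, -0.3125,  0.036 ]), array([ 0.4028, -0.393 ,  0.036 ])]
deck screws [array([ 0.5078, -0.2463,  0.06  ]), array([ 0.3982, -0.2392,  0.06  ]), array([0.5232, 0.0057, 0.06  ]), array([0.4128, 0.0125, 0.06  ])]
deck L edge [array([0.5297, 0.0183, 0.06  ]), array([0.4032, 0.0243, 0.06  ])] R edge [ 0.5221 -0.2509  0.07  ] [ 0.3871 -0.2468  0.07  ]
```

```bash
python3 - <<'E'
from h import *
bot.move_to([.465,-.10,.24],down(0)); bot.wait(.2)
s=snap("wrist","w2")
cv2.imwrite("pics/w2b.png",cv2.resize(s["p"][:,:,::-1],(800,600),interpolation=cv2.INTER_CUBIC))
bot.move_to([.465,-.36,.20],down(0)); bot.wait(.2)
s=snap("wrist","w3")
cv2.imwrite("pics/w3b.png",cv2.resize(s["p"][:,:,::-1],(800,600),interpolation=cv2.INTER_CUBIC))
print(bot.get_obs()["clock"])
E
```

```text
5.7583
```

View pics/w2b.png

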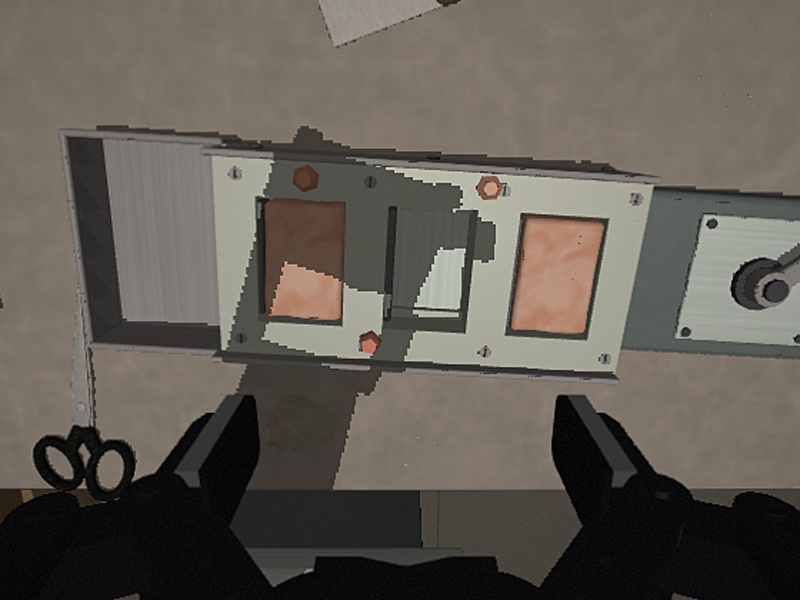

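View pics/w3b.png

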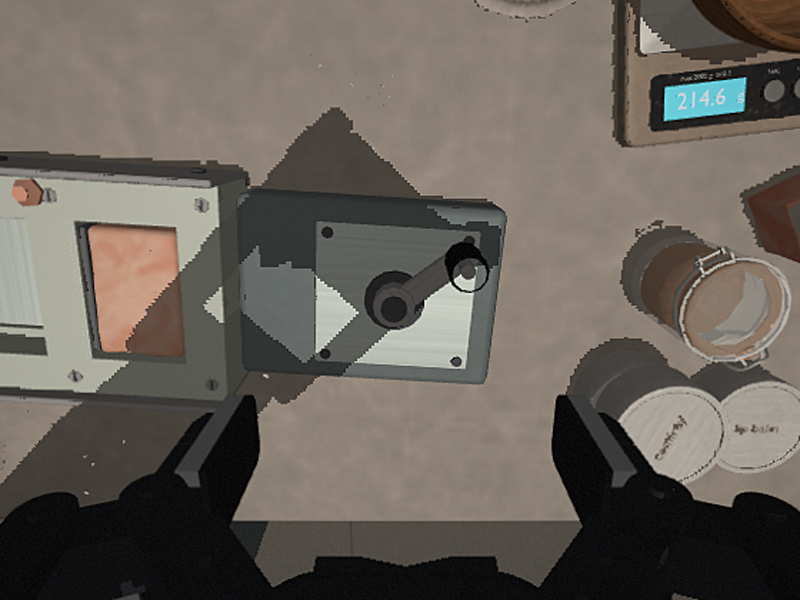

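```bash
python3 - <<'E'
from h import *
a=load("w2"); b=load("w3"); A=cloud(a);B=cloud(b)
P=lambda s,x,y,z: ray(s,x*.7,y*.7,z).round(4)
sc=[P(a,*q,.06) for q in [(635,199),(604,359),(235,173),(241,338)]]
print("deck screws",sc,np.mean(sc,0))
for n,(x,y) in dict(hubtop=(395,308),hubring=(380,308),knob=(469,269),arm=(430,285),plate=(350,300),screw=(456,361)).items():
    print(n,B[int(y*.7),int(x*.7)].round(4))
zh=B[215,276][2]
print("hub",P(b,395,308,zh),"knob",P(b,469,270,.087))
print("plate screws",[P(b,*q,.036) for q in [(327,231),(324,354),(456,361),(470,240)]])
ps=[P(b,*q,.036) for q in [(327,231),(324,354),(456,361)]]; print("plate ctr",(ps[0]+ps[2])/2)
print("bars a", [P(a,*q,.06) for q in [(523,215),(602,220),(588,334),(512,330)]])
print("bar2 a", [P(a,*q,.06) for q in [(267,199),(345,202),(343,322),(268,318)]])
print("deck ends", P(a,213,155,.06),P(a,219,352,.06),P(a,652,185,.06),P(a,620,365,.06))
E
```

```text
deck screws [array([ 0.5081, -0.2454,  0.06  ]), array([ 0.398 , -0.2389,  0.06  ]), array([0.5238, 0.0052, 0.06  ]), array([0.4137, 0.012 , 0.06  ])] [ 0.4609   -0.116775  0.06    ]
hubtop [ 0.4481 -0.352   0.058 ]
hubring [ 0.4468 -0.3435  0.0543]
knob [ 0.4779 -0.3917  0.0823]
arm [ 0.4606 -0.3731  0.0526]
plate [ 0.4454 -0.3228  0.0364]
screw [ 0.4057 -0.3914  0.0395]
hub [ 0.4476 -0.3525  0.058 ] knob [ 0.4784 -0.3913  0.087 ]
plate screws [array([ 0.4892, -0.3111,  0.036 ]), array([ 0.4081, -0.3055,  0.036 ]), array([ 0.4033, -0.392 ,  0.036 ]), array([ 0.4839, -0.3978,  0.036 ])]
plate ctr [ 0.44625 -0.35155  0.036  ]
bars a [array([ 0.4979, -0.1753,  0.06  ]), array([ 0.4948, -0.226 ,  0.06  ]), array([ 0.4167, -0.2256,  0.06  ]), array([ 0.4196, -0.1733,  0.06  ])]
bar2 a [array([ 0.5078, -0.0134,  0.06  ]), array([ 0.506 , -0.0625,  0.06  ]), array([ 0.4254, -0.0583,  0.06  ]), array([ 0.4283, -0.0077,  0.06  ])]
deck ends [0.5346 0.0176 0.06  ] [0.4033 0.0283 0.06  ] [ 0.5168 -0.2549  0.06  ] [ 0.3934 -0.2507  0.06  ]
```

```bash
cat > crank.py <<'E'
from h import *
import json,sys
AX=np.array([.4472,-.352]); ZT=.0595; Q=down(np.pi/2)
def go(th,**k):
    return bot.servo_line([AX[0]+.05*np.cos(th),AX[1]+.05*np.sin(th),ZT],Q,**k)
def forces(th,f0):
    f=bot.get_obs()["force"]-f0; r=np.array([np.cos(th),np.sin(th)]); t=np.array([np.sin(th),-np.cos(th)])  # t: clockwise
    return -f[:2]@t, f[:2]@r, f[2]
E
python3 - <<'E'
from crank import *
k=np.array([.4784,-.3913]); th0=np.arctan2(*(k-AX)[::-1]); print(th0)
bot.set_gripper(.055)
bot.move_to([*k,.13],Q); bot.wait(.2)
f0=bot.get_obs()["force"]
print("hit",bot.servo_line([*k,ZT],Q,speed=.1,stop_force=8))
bot.wait(.2)
bot.set_gripper(0,force=40); bot.wait(.2)
o=bot.get_obs(); print(o["width"],o["force"]-f0,o["eef_pos"],o["clock"])
np.save("f0.npy",f0)
th=th0
for i in range(24):
    th-=2*np.pi/24; go(th,speed=.1)
    if i%2: print(i,np.round(forces(th,f0),2))
o=bot.get_obs();np.save("th.npy",th)
print(o["clock"],o["width"])
E
```

```text
-0.8997901944701077
hit False
0.02045106357696247 [-2.31265074  2.42069612  3.94486706] [ 0.47843552 -0.39135294  0.0598972 ] 9.45
1 [-0.06  3.16  2.2 ]
3 [-0.47  6.23  2.41]
5 [-0.36  8.25  5.82]
7 [-1.39  8.07  8.25]
9 [3.56 3.4  6.6 ]
11 [ 3.99 -0.55  3.98]
13 [ 4.38 -5.41  4.65]
15 [ 5.2  -8.23  6.08]
17 [ 4.09 -8.28 10.61]
19 [ 4.69 -6.88 10.33]
21 [ 4.32 -3.76  8.08]
23 [4.62 1.45 4.31]
16.25 0.020432779904503193
```

```bash
sed -i 's/AX=.*; ZT/AX=np.array([.4464,-.3527]); ZT/' crank.py; python3 - <<'E'
from crank import *
f0=np.load("f0.npy"); th=float(np.load("th.npy"))
for i in range(36):
    th-=2*np.pi/24; go(th,speed=.12)
    if i%2: print(i,round(th+.8998,2),np.round(forces(th,f0),2))
o=bot.get_obs();np.save("th.npy",th)
print(o["clock"],o["width"])
E
```

```text
1 -6.81 [4.15 2.78 3.72]
3 -7.33 [3.69 3.66 2.87]
5 -7.85 [2.59 3.4  3.6 ]
7 -8.38 [2.79 2.95 5.73]
9 -8.9 [3.5  0.99 6.71]
11 -9.42 [ 3.55 -1.91  6.97]
13 -9.95 [ 3.64 -2.79  8.01]
15 -10.47 [ 2.26 -4.26  9.42]
17 -11.0 [ 4.84 -4.52 11.63]
19 -11.52 [ 3.93 -2.45 11.06]
21 -12.04 [4.52 0.45 8.79]
23 -12.57 [3.01 1.75 5.19]
25 -13.09 [3.91 3.22 3.97]
27 -13.61 [2.31 4.17 3.  ]
29 -14.14 [2.63 3.52 6.02]
31 -14.66 [2.16 2.15 8.54]
33 -15.18 [1.71 0.6  7.28]
35 -15.71 [ 1.57 -1.32  6.67]
25.5583 0.02043771397450748
```

```bash
sed -i 's/AX=.*; ZT/AX=np.array([.4461,-.3532]); ZT/' crank.py; python3 - <<'E'
from crank import *
f0=np.load("f0.npy"); th=float(np.load("th.npy"))
for i in range(40):
    st=2*np.pi/24 if th+.8998>-18.6 else 2*np.pi/48
    th-=st; hit=go(th,speed=.12 if st>.2 else .06,stop_force=14)
    f=forces(th,f0); print(i,round(th+.8998,2),np.round(f,2),hit)
    if f[0]>10 or hit: break
o=bot.get_obs();np.save("th.npy",th)
print(o["clock"],o["width"],o["eef_pos"],np.arctan2(*(o["eef_pos"][:2]-AX)[::-1]), np.linalg.norm(o["eef_pos"][:2]-AX))
E
```

```text
0 -15.97 [ 2.58 -1.78  8.06] False
1 -16.23 [ 2.48 -2.4   8.51] False
2 -16.49 [ 1.6  -2.81  8.61] False
3 -16.76 [ 1.99 -2.7   8.45] False
4 -17.02 [-1.07 -2.67  7.55] False
5 -17.28 [-0.38 -2.48  9.44] False
6 -17.54 [-0.29 -1.7   8.18] False
7 -17.8 [ 0.1  -1.31  9.13] False
8 -18.06 [ 0.38 -0.46  8.49] False
9 -18.33 [-0.    0.72  7.63] False
10 -18.59 [0.2  1.76 8.3 ] False
11 -18.85 [0.25 1.43 6.63] False
12 -18.98 [-0.09  2.72  6.49] False
13 -19.11 [-0.53  2.72  6.3 ] False
14 -19.24 [0.62 2.92 6.5 ] False
15 -19.37 [-0.39  3.26  7.21] False
16 -19.5 [0.35 2.75 8.  ] False
17 -19.63 [1.42 2.86 7.11] False
18 -19.77 [ 4.87  0.51 -2.25] True
30.4167 0.020421362319126963 [ 0.43990334 -0.40314364  0.06006675] -1.6942385546628076 0.05032659202626066
```

```bash
python3 - <<'E'
from crank import *
bot.set_gripper(.05)
p=bot.get_obs()["eef_pos"]
bot.servo_line([p[0],p[1],.15],Q,speed=.25)
bot.set_gripper(.085)
bot.move_to([.43,-.15,.25],down(0)); bot.wait(.2)
s=snap("wrist","w4"); print(bot.get_obs()["clock"])
C=cloud(s)
cv2.imwrite("pics/w4b.png",cv2.resize(s["p"][:,:,::-1],(800,600),interpolation=cv2.INTER_CUBIC))
E
```

```text
33.7
```

View pics/w4b.png

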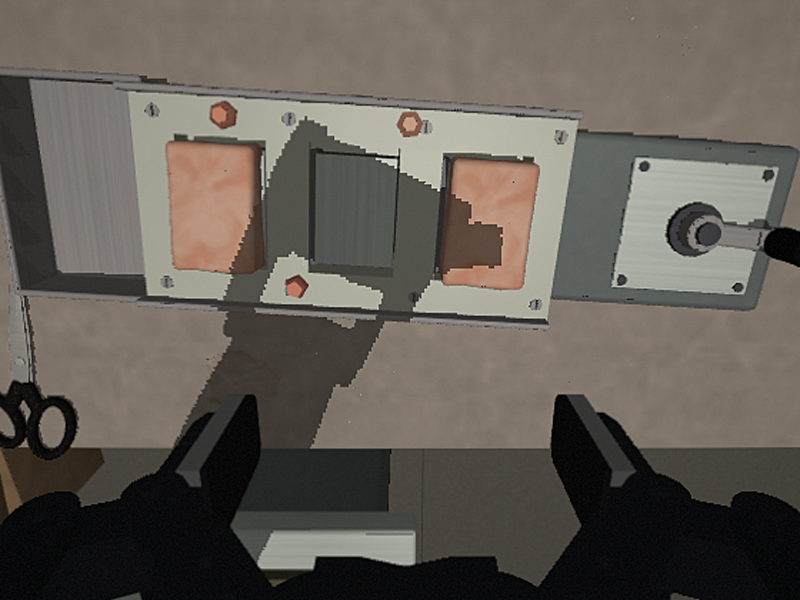

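```bash
python3 - <<'E'
from h import *
a=load("w4"); A=cloud(a)
P=lambda s,x,y,z: ray(s,x*.7,y*.7,z).round(4)
for n,q in dict(bar0=[(449,158),(539,163),(524,290),(443,283)],bar2=[(168,142),(260,142),(256,272),(172,268)]).items():
    X=np.array([P(a,*i,.086) for i in q])[:,:2]; print(n,X.tolist(),X.mean(0).round(4), cv2.minAreaRect((X*1000).astype(np.float32)))
for u,v in [(350,200),(350,230),(340,290),(490,200),(210,200)]: print(A[int(v*.7),int(u*.7)].round(4))
bot.move_to([.52,.20,.36],down(0)); bot.wait(.2)
s=snap("wrist","w5"); print(bot.get_obs()["clock"])
cv2.imwrite("pics/w5b.png",cv2.resize(s["p"][:,:,::-1],(800,600),interpolation=cv2.INTER_CUBIC))
E
```

```text
bar0 [[0.4962, -0.175], [0.4935, -0.2273], [0.4164, -0.2242], [0.421, -0.1733]] [ 0.4568 -0.2   ] ((456.29998779296875, -199.60000610351562), (52.36625289916992, 77.75897979736328), 87.697509765625)
bar2 [[0.5051, -0.0135], [0.505, -0.0665], [0.428, -0.0574], [0.4305, -0.0055]] [ 0.4671 -0.0357] ((467.75006103515625, -36.00000762939453), (52.70851135253906, 80.57954406738281), 83.87907409667969)
[ 0.4689 -0.1134  0.0601]
[ 0.4494 -0.1127  0.0598]
[ 0.4079 -0.1043  0.0584]
[ 0.4719 -0.2003  0.0843]
[ 0.4718 -0.0329  0.0832]
35.3583
```

View pics/w5b.png

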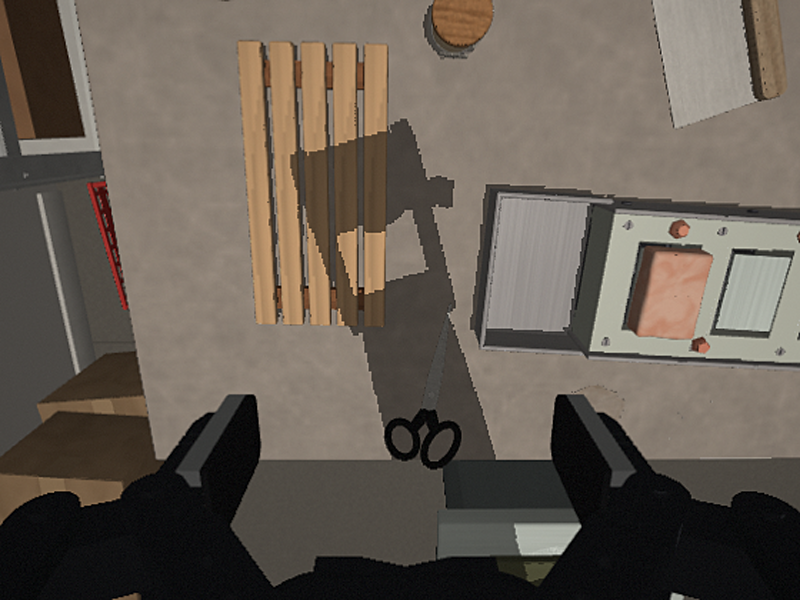

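```bash
cat > pick.py <<'E'
from h import *
def pick(c,yaw,z,force=40):
    q=down(yaw)
    bot.set_gripper(.085)
    bot.move_to([*c,.16],q); bot.wait(.1)
    hit=bot.servo_line([*c,z],q,speed=.15,stop_force=6); print("hit",hit,bot.get_obs()["eef_pos"].round(4))
    if hit: bot.servo_line([*c,bot.get_obs()["eef_pos"][2]+.003],q,speed=.05)
    bot.set_gripper(0,force=force); bot.wait(.1)
    zz=bot.get_obs()["eef_pos"][2]
    bot.servo_line([*c,.17],q,speed=.2)
    print("w",bot.get_obs()["width"],"zgrasp",zz); return zz
def place(c,yaw,z):
    q=down(yaw)
    bot.move_to([*c,.13],q); bot.wait(.1); print("w",bot.get_obs()["width"])
    bot.servo_line([*c,z+.012],q,speed=.15)
    hit=bot.servo_line([*c,z-.002],q,speed=.03,stop_force=4)
    o=bot.get_obs();print("hit",hit,o["eef_pos"].round(4),o["width"])
    bot.set_gripper(.062); 
    bot.servo_line([*c,.13],q,speed=.2)
    print(bot.get_obs()["clock"])
E
python3 - <<'E'
from h import *
s=load("w5"); C=cloud(s)
P=lambda s,x,y,z: ray(s,x*.7,y*.7,z).round(4)
X=np.array([P(s,*q,.02) for q in [(238,41),(388,43),(383,327),(258,324)]]); print(X,X.mean(0))
d=(X[0]-X[3]+X[1]-X[2])/2; print(np.linalg.norm(d),np.arctan2(d[1],d[0]))
d=(X[0]-X[1]+X[3]-X[2])/2; print(np.linalg.norm(d),np.arctan2(d[1],d[0])-np.pi/2)
for u,v in [(315,200),(345,250),(280,250),(375,270)]: print(C[int(v*.7),int(u*.7)].round(4))
E
```

```text
[[0.6753 0.3419 0.02  ]
 [0.6734 0.2138 0.02  ]
 [0.4138 0.2216 0.02  ]
 [0.4171 0.3476 0.02  ]] [0.5449   0.281225 0.02    ]
0.25898797752019304 -0.0260659374518611
0.1270766009145665 -0.020461528051625377
[0.5404 0.2843 0.0183]
[0.4932 0.2576 0.0208]
[0.4928 0.3199 0.0189]
[0.4728 0.2294 0.0188]
```

```bash
python3 - <<'E'
from pick import *
B=np.array([.545,.281]); by=-.024
zz=pick([.4665,-.0355],-.062,.063)
c=B+.0365*np.array([np.cos(by),np.sin(by)])
if .045<bot.get_obs()["width"]<.06: place(c,by+np.pi/2,zz-.04)
E
```

```text
hit False [ 0.4673 -0.0355  0.0639]
w 0.052954791863677735 zgrasp 0.06446307500806467
w 0.05300743138963524
hit True [0.582  0.2803 0.0244] 0.05313744759236519
42.3833
```

```bash
python3 - <<'E'
from pick import *
B=np.array([.545,.281]); by=-.024
bot.move_to([.44,0.05,.22],down(0.3))
zz=pick([.4565,-.200],-.062,.063)
c=B-.0365*np.array([np.cos(by),np.sin(by)])
if .045<bot.get_obs()["width"]<.06: place(c,by+np.pi/2,zz-.04)
bot.move_to([.50,.20,.30],down(0)); bot.wait(.2)
s=snap("wrist","w6"); print(bot.get_obs()["clock"])
cv2.imwrite("pics/w6b.png",cv2.resize(s["p"][:,:,::-1],(800,600),interpolation=cv2.INTER_CUBIC))
E
```

```text
hit False [ 0.4572 -0.2002  0.0639]
w 0.05309118252088986 zgrasp 0.06445132764817008
w 0.05290539580328275
hit True [0.5091 0.2822 0.0245] 0.0529529742632875
50.9667
52.4917
```

View pics/w6b.png

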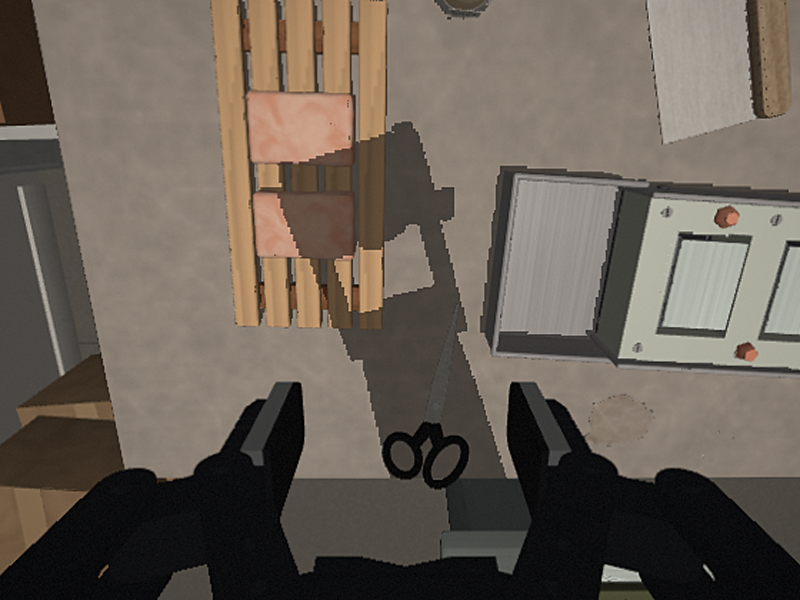

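```bash
python3 - <<'E'
from h import *
bot.move_to([.64,-.10,.24],down(0)); bot.wait(.2)
s=snap("wrist","w7"); print(bot.get_obs()["clock"])
cv2.imwrite("pics/w7b.png",cv2.resize(s["p"][:,:,::-1],(800,600),interpolation=cv2.INTER_CUBIC))
s=load("w6"); P=lambda s,x,y,z: ray(s,x*.7,y*.7,z).round(4)
for q in [(247,92),(355,95),(353,164),(250,162)],[(254,194),(354,191),(354,259),(258,257)]:
    print([P(s,*i,.046).tolist() for i in q])
E
```

```text
54.0167
[[0.6075, 0.3145, 0.046], [0.6055, 0.2368, 0.046], [0.5572, 0.2396, 0.046], [0.5587, 0.3167, 0.046]]
[[0.535, 0.3158, 0.046], [0.5373, 0.2394, 0.046], [0.4842, 0.241, 0.046], [0.4858, 0.317, 0.046]]
```

View pics/w7b.png

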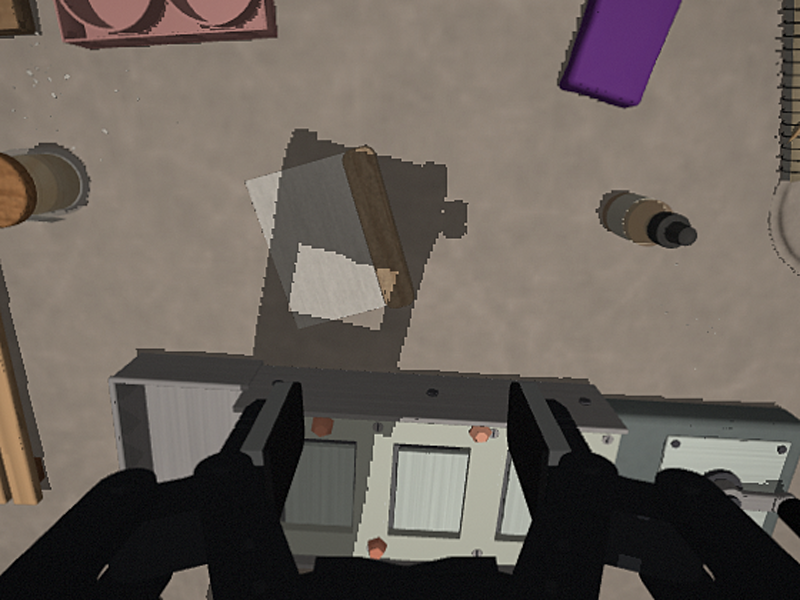

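```bash
cat > scr.py <<'E'
from h import *
s=load("w7"); P=lambda x,y,z: ray(s,x*.7,y*.7,z)[:2]
g=np.array([P(*q,.014) for q in [(344,153),(375,150),(412,303),(386,306)]])
e=np.array([P(246,182,.002),P(299,328,.002)])
print(g.round(4).tolist(),e.round(4).tolist())
gc=g.mean(0); ed=e.mean(0); print("grip c",gc,"edge c",ed,np.linalg.norm(gc-ed))
d=(g[0]-g[3]+g[1]-g[2])/2; print("len",np.linalg.norm(d),"yaw_y",np.arctan2(d[1],d[0]),"edge len",np.linalg.norm(e[0]-e[1]),np.arctan2(*(e[0]-e[1])[::-1]))
print("x dir",np.arctan2(*(gc-ed)[::-1]))
E
python3 scr.py
python3 - <<'E'
from h import *
s=load("w7");p=s["p"][80:250,150:320,::-1]
cv2.imwrite("pics/w7c.png",cv2.resize(cv2.convertScaleAbs(p,alpha=1.6),None,fx=3.5,fy=3.5,interpolation=cv2.INTER_CUBIC))
C=cloud(s)
for u,v in [(370,200),(390,270),(380,230),(330,280)]: print(C[int(v*.7),int(u*.7)].round(4))
E
```

```text
[[0.707, -0.0556], [0.7091, -0.0772], [0.5973, -0.1036], [0.5948, -0.0838]] [[0.6861, 0.0181], [0.5721, -0.0138]]
grip c [ 0.65205024 -0.08003767] edge c [0.62906477 0.00214679] 0.08533825766762951
len 0.11524452482873355 yaw_y 0.23955502252818378 edge len 0.11837707369185363 0.272247387301158
x dir -1.2980830004165966
[ 0.6746 -0.073   0.0131]
[ 0.6231 -0.087   0.0139]
[ 0.6532 -0.08    0.0142]
[ 0.6116 -0.0389  0.0008]
```

View pics/w7c.png

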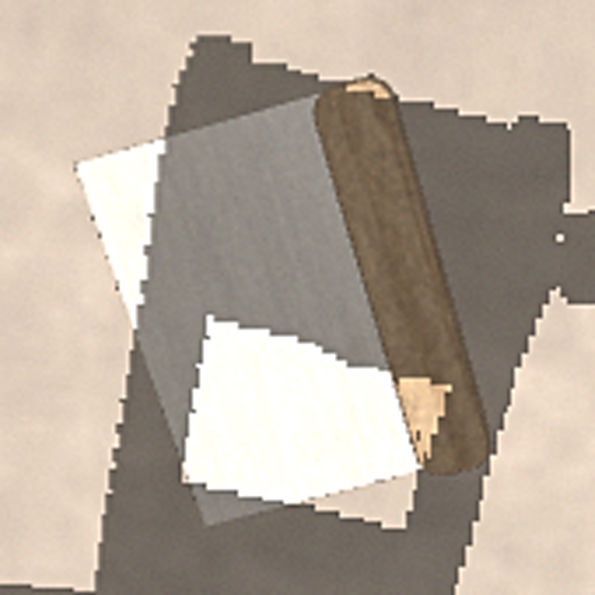

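```bash
cat > sw.py <<'E'
from h import *
O=np.array([.4608,-.1180]); my=-.062
MX=np.array([np.cos(my),np.sin(my),0]); MY=np.array([-np.sin(my),np.cos(my),0]); Z=np.array([0,0,1.])
def pose(ey,ez,a,tz=.004,gx=.037,ex=0.,zc=.0):
    """TCP pose so blade edge centre is at mould (ex,ey), height ez; tilt a, edge leading +y"""
    h=-MY; xs=np.cos(a)*h+np.sin(a)*Z; zs=-np.sin(a)*h+np.cos(a)*Z
    E=np.array([*O,0])+MX*ex+MY*ey+Z*ez
    tcp=E+(gx+.049)*xs+tz*zs
    M=np.c_[np.cross(xs,-zs),xs,-zs]
    return tcp,m2q(M)
E
python3 - <<'E'
from sw import *
for a in (30,40,50,60,70):
    out=[]
    for ey in (-.13,-.08,0,.08,.155):
        for ez in (.061,.11):
            p,q=pose(ey,ez,np.radians(a)); j=bot.inverse_kinematics(p,q)
            out.append(None if j is None else j.round(2).tolist())
    print(a,[o is not None for o in out],out[0],out[4],out[-1])
p,q=pose(0,.061,.8); print(p,R_tool(q).round(2).tolist())
E
```

```text
30 [True, True, True, True, True, True, True, True, True, True] [-0.49, -0.07, 2.13, -0.6, 0.94, 1.47] [-0.23, -0.12, 2.19, -0.6, 1.07, 1.7] [0.1, -0.15, 2.12, -0.54, 1.31, 1.91]
40 [True, True, True, True, True, True, True, True, True, True] [-0.4, -0.07, 2.17, -0.83, 0.97, 1.7] [-0.12, -0.1, 2.19, -0.78, 1.14, 1.88] [0.2, -0.09, 2.09, -0.68, 1.4, 2.04]
50 [True, True, True, True, True, True, True, True, True, True] [-0.3, -0.05, 2.2, -1.04, 1.04, 1.91] [-0.03, -0.05, 2.19, -0.94, 1.24, 2.05] [0.28, -0.02, 2.07, -0.81, 1.5, 2.15]
60 [True, True, True, True, True, True, True, True, True, True] [-0.22, -0.0, 2.21, -1.21, 1.15, 2.09] [0.06, 0.02, 2.19, -1.08, 1.35, 2.19] [0.35, 0.07, 2.04, -0.92, 1.62, 2.24]
70 [False, True, True, True, True, True, True, True, True, True] None [0.13, 0.12, 2.17, -1.19, 1.48, 2.3] [0.41, 0.16, 2.02, -1.01, 1.73, 2.31]
[ 0.45726533 -0.17493774  0.12547945] [[1.0, -0.04, -0.04], [-0.06, -0.7, -0.72], [0.0, 0.72, -0.7]]
```

```bash
python3 - <<'E'
from sw import *
g=[.652,-.080]; q=down(.265)
bot.set_gripper(.05)
bot.move_to([*g,.10],q); bot.wait(.2)
print("hit",bot.servo_line([*g,.0035],q,speed=.08,stop_force=6)); bot.wait(.2)
print(bot.get_obs()["eef_pos"].round(4))
bot.set_gripper(0,force=90); bot.wait(.3)
o=bot.get_obs(); print(o["eef_pos"].round(4),o["width"],o["force"],o["clock"])
np.save("ztcp.npy",o["eef_pos"][2])
bot.servo_line([*g,.16],q,speed=.15)
print(bot.get_obs()["width"])
p,qq=pose(-.08,.12,np.radians(50),tz=o["eef_pos"][2])
bot.move_to(p,qq); bot.wait(.3)
o=bot.get_obs(); print(o["width"],o["force"],o["clock"])
for n in("side","scene"):
    s=snap(n,n+"8"); r=(slice(100,310),slice(130,410)); cv2.imwrite(f"pics/{n}8b.png",cv2.resize(s["p"][r][:,:,::-1],None,fx=2.7,fy=2.7,interpolation=cv2.INTER_CUBIC))
E
```

```text
hit False
[ 0.6523 -0.0801  0.0041]
[ 0.6523 -0.0801  0.0041] 0.021513084649289155 [-1.42159372 -0.09756988  4.75941643] 57.3417
0.02146224237912525
0.02134621030915115 [-0.29907815 -0.49097694 -0.97896052] 59.825
```

View pics/side8b.png

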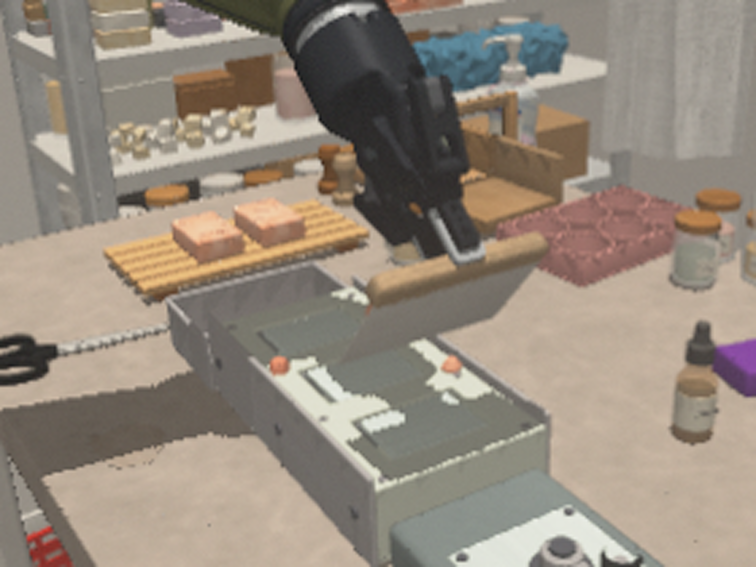

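View pics/scene8b.png

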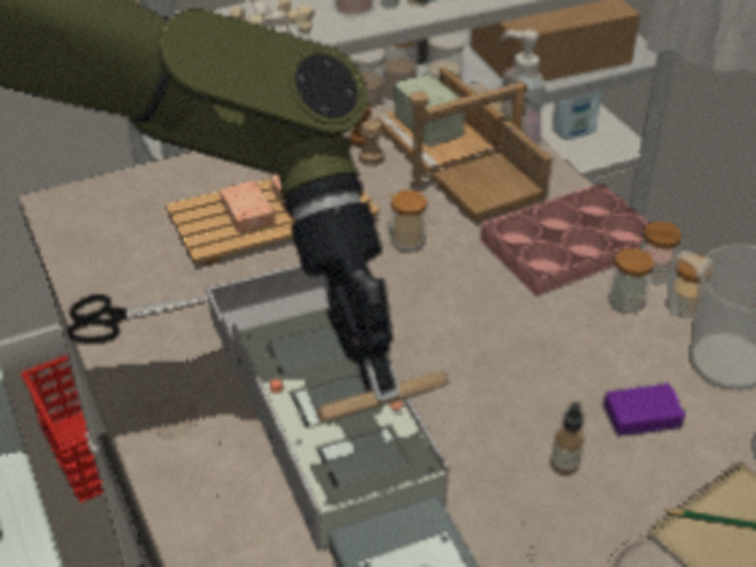

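```bash
python3 - <<'E'
from sw import *
p,qq=pose(-.08,.12,np.radians(50),tz=.0041); print("tcp",p)
for n in ("side8","scene8"):
    s=load(n); C=cloud(s); hsv=cv2.cvtColor(s["p"],cv2.COLOR_RGB2HSV)
    d=C-p; m=(np.linalg.norm(d,axis=2)<.08)&(np.abs(C[:,:,2]-p[2])<.02)&(hsv[:,:,1]>70)&(hsv[:,:,0]<25)
    W=C[m]-np.array([*O,0]); x=W@MX;y=W@MY;z=W[:,2]
    print(n,m.sum(),np.percentile(x,[1,99]).round(4)); k=np.polyfit(x,y,1);kz=np.polyfit(x,z,1);print("yaw",k[0],"roll",kz[0],"x of tcp",(p-[*O,0])@MX)
E
```

```text
tcp [ 0.45261263 -0.24988506  0.18851525]
side8 684 [-0.0595  0.0579]
yaw -0.005471171170623473 roll 0.0051010146476067626 x of tcp 7.24713373576535e-18
scene8 221 [-0.0599  0.0567]
yaw -0.0019151408093058882 roll 0.0010080077526456288 x of tcp 7.24713373576535e-18
```

```bash
python3 - <<'E'
from sw import *
a=np.radians(50);tz=.0041
f0=bot.get_obs()["force"]
p,q=pose(-.08,.075,a,tz,ex=.0007); bot.servo_line(p,q,speed=.12); bot.wait(.2)
p,q=pose(-.08,.057,a,tz,ex=.0007); hit=bot.servo_line(p,q,speed=.02,stop_force=3)
o=bot.get_obs(); ez=.057+o["eef_pos"][2]-p[2]; print(hit,"contact ez",ez,o["force"]-f0,o["width"],o["clock"])
np.save("ez.npy",ez)
for n in("side",):
    s=snap(n,n+"9"); r=(slice(130,310),slice(130,370)); cv2.imwrite(f"pics/{n}9b.png",cv2.resize(s["p"][r][:,:,::-1],None,fx=3.2,fy=3.2,interpolation=cv2.INTER_CUBIC))
E
```

```text
True contact ez 0.059435840800028505 [ 0.6952794  -0.21754735  4.4844081 ] 0.021442456299152635 61.3833
```

View pics/side9b.png

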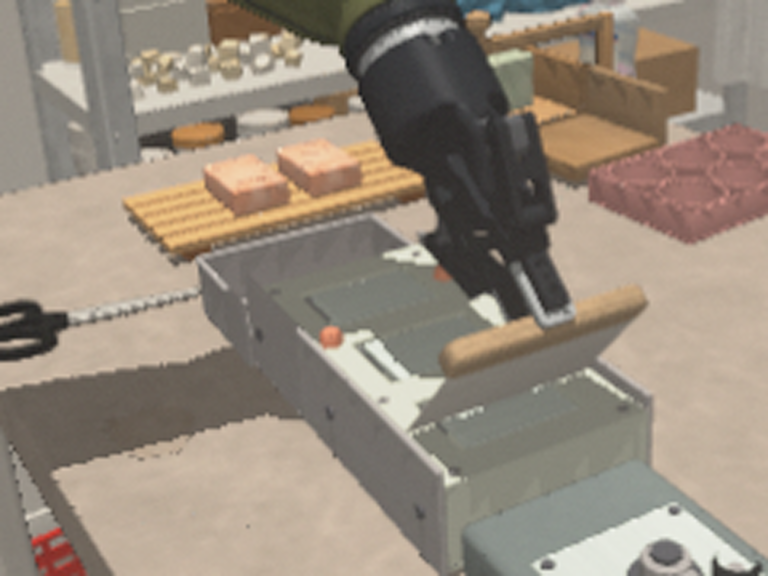

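```bash
python3 - <<'E'
from sw import *
a=np.radians(50);tz=.0041; ez=float(np.load("ez.npy"))+.0007
f0=bot.get_obs()["force"]
p,q=pose(-.08,ez,a,tz,ex=.0007); bot.servo_line(p,q,speed=.02)
for ey in (-.02,.04,.10):
    p,q=pose(ey,ez,a,tz,ex=.0007); hit=bot.servo_line(p,q,speed=.1,stop_force=12)
    o=bot.get_obs();print(ey,hit,(o["force"]-f0).round(2),round(o["width"],4),o["clock"])
    if hit: break
for n in("side","scene"):
    s=snap(n,n+"10"); r=(slice(130,310),slice(130,370)); cv2.imwrite(f"pics/{n}10b.png",cv2.resize(s["p"][r][:,:,::-1],None,fx=3.2,fy=3.2,interpolation=cv2.INTER_CUBIC))
E
```

```text
-0.02 False [-1.67  0.06 -3.52] 0.0211 62.4417
0.04 False [-1.06  0.6  -3.03] 0.0213 63.1917
0.1 False [-1.26  1.09 -3.17] 0.0214 63.9417
```

View pics/side10b.png

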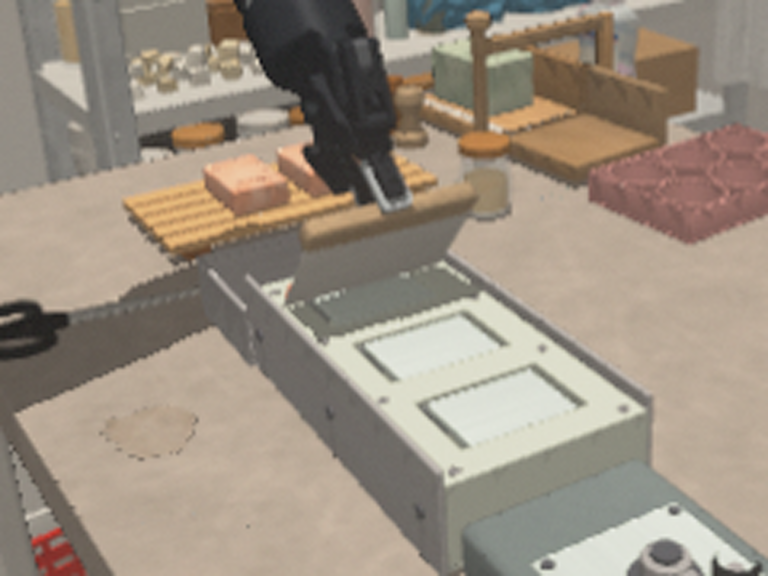

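View pics/scene10b.png

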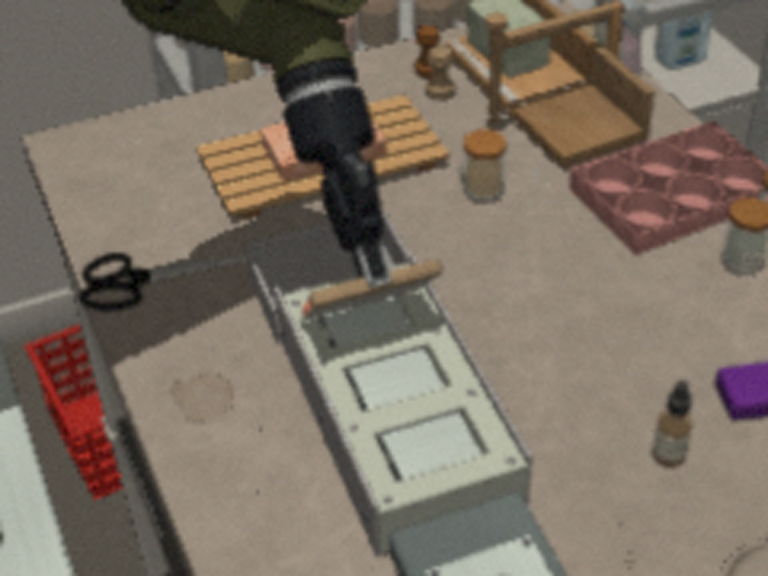

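```bash
python3 - <<'E'
from sw import *
a=np.radians(50);tz=.0041; ez=float(np.load("ez.npy"))+.0007
f0=bot.get_obs()["force"]
for ey in (.13,.158):
    p,q=pose(ey,ez,a,tz,ex=.0000); hit=bot.servo_line(p,q,speed=.1,stop_force=12)
    o=bot.get_obs();print(ey,hit,(o["force"]-f0).round(2),round(o["width"],4),o["clock"])
bot.wait(.2)
p,q=pose(.158,.13,a,tz); bot.servo_line(p,q,speed=.15)
p,q=pose(-.05,.17,a,tz); bot.move_to(p,q); bot.wait(.2)
for n in("side","scene"):
    s=snap(n,n+"11"); r=(slice(130,310),slice(130,370)); cv2.imwrite(f"pics/{n}11b.png",cv2.resize(s["p"][r][:,:,::-1],None,fx=3.2,fy=3.2,interpolation=cv2.INTER_CUBIC))
print(bot.get_obs()["clock"])
E
```

```text
0.13 False [-0.47 -0.03  0.26] 0.021 64.4917
0.158 False [-0.85  0.1   1.  ] 0.0214 64.925
66.9
```

View pics/side11b.png

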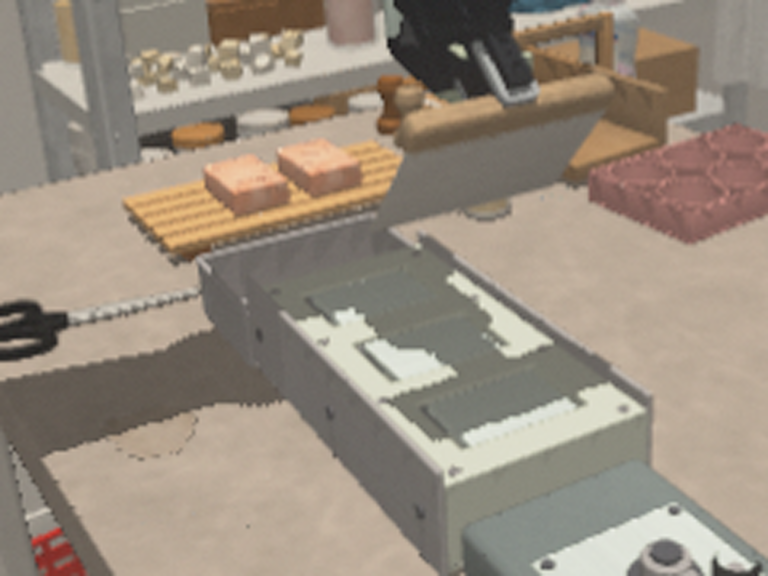

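View pics/scene11b.png

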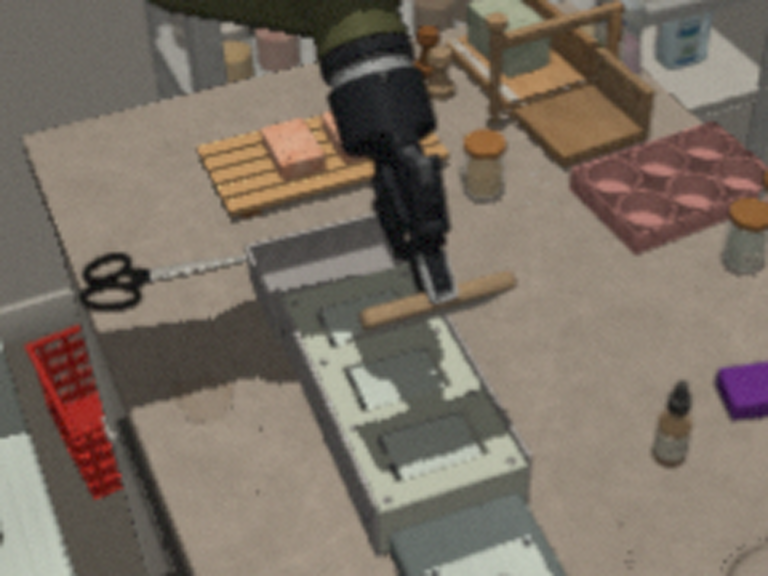

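```bash
python3 - <<'E'
from sw import *
bot.move_to([.42,.02,.30],down(0)); bot.wait(.2)
s=snap("wrist","w12"); print(bot.get_obs()["clock"],bot.get_obs()["width"])
cv2.imwrite("pics/w12b.png",cv2.resize(s["p"][:,:,::-1],(800,600),interpolation=cv2.INTER_CUBIC))
E
```

```text
68.0917 0.021474392003403696
```

View pics/w12b.png

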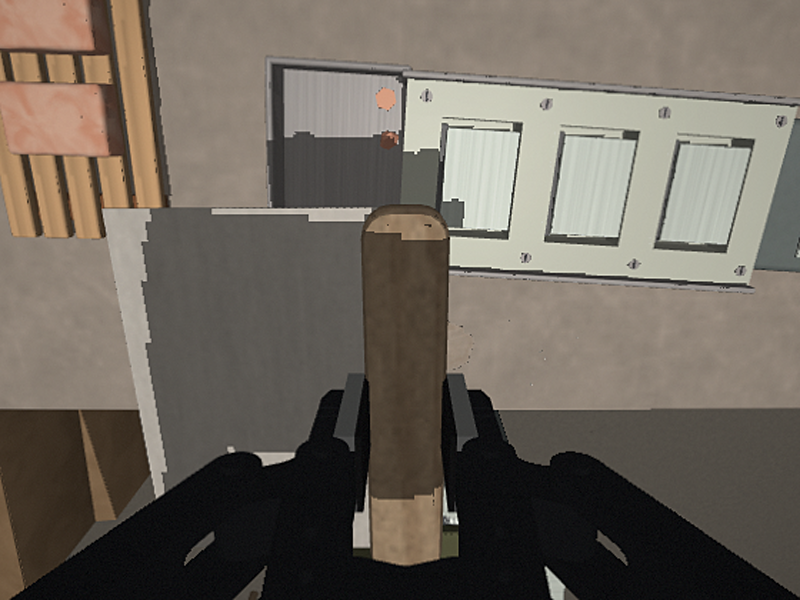

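```bash
python3 - <<'E'
from sw import *
bot.move_to([.345,.09,.34],down(-.3)); bot.wait(.2)
s=snap("wrist","w13"); print(bot.get_obs()["clock"],bot.get_obs()["width"])
cv2.imwrite("pics/w13b.png",cv2.resize(s["p"][:,:,::-1],(800,600),interpolation=cv2.INTER_CUBIC))
E
```

```text
68.875 0.02123494825132523
```

View pics/w13b.png

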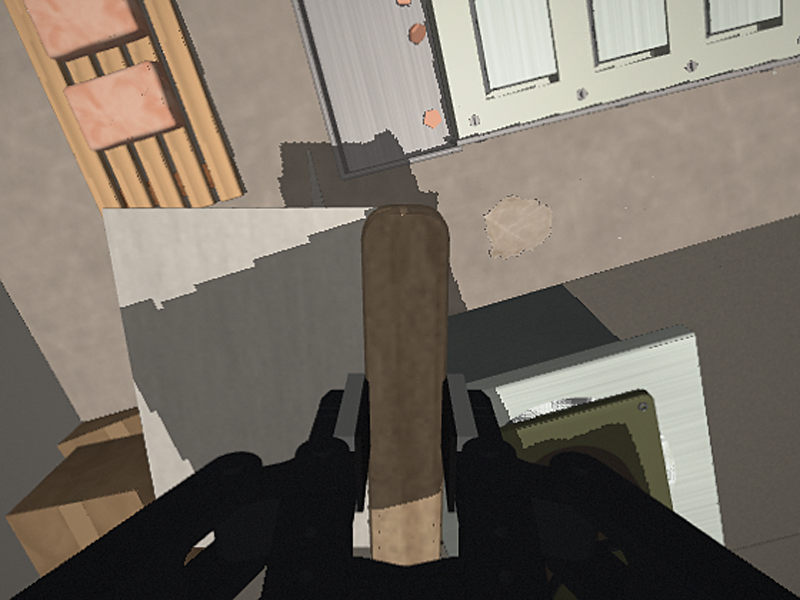

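```bash
python3 - <<'E'
from sw import *
g=[.652,-.080]; q=down(.265)
bot.move_to([.55,-.06,.30],q)
bot.move_to([*g,.12],q); bot.wait(.2)
bot.servo_line([*g,.016],q,speed=.12); 
hit=bot.servo_line([*g,.002],q,speed=.02,stop_force=3)
o=bot.get_obs();print(hit,o["eef_pos"].round(4),o["width"])
bot.set_gripper(.04); bot.wait(.1)
bot.servo_line([*g,.10],q,speed=.15); bot.set_gripper(.085)
bot.move_to([.60,-.02,.34],down(0)); bot.wait(.3)
s=snap("wrist","w14"); print(bot.get_obs()["clock"])
cv2.imwrite("pics/w14b.png",cv2.resize(s["p"][:,:,::-1],(800,600),interpolation=cv2.INTER_CUBIC))
s=snap("scene","scene14");s=snap("side","side14")
E
```

```text
True [ 0.6518 -0.08    0.0041] 0.020841069218814925
75.6083
```

View pics/w14b.png

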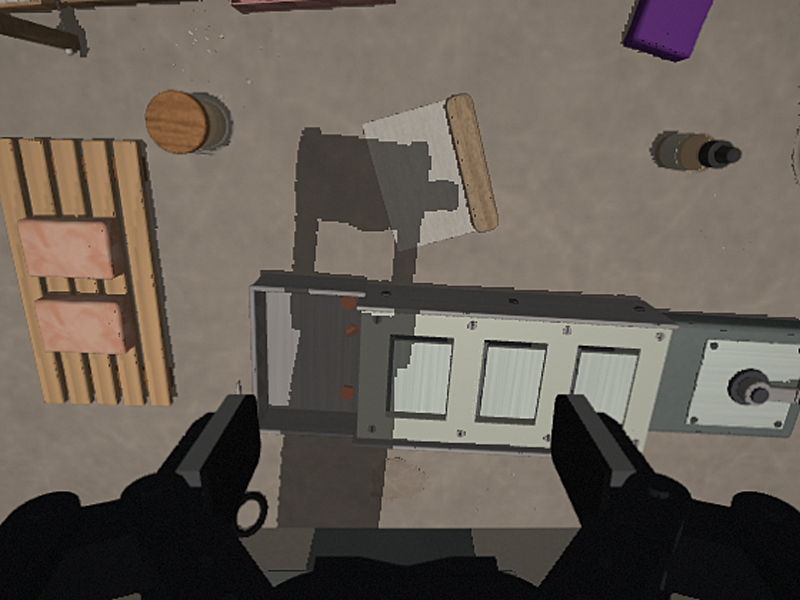

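View pics/side14.png

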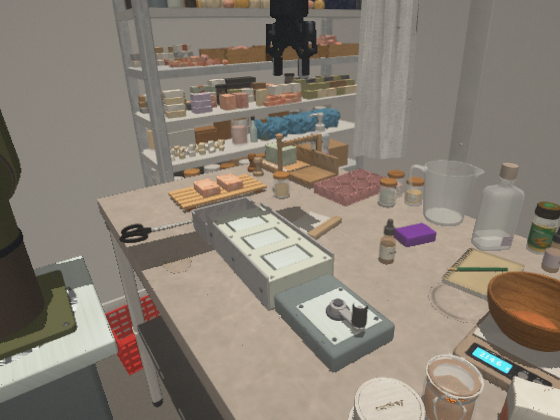

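```bash
python3 - <<'E'
from h import *
s=load("w14"); C=cloud(s); f=lambda x,y:C[int(y*.7),int(x*.7)].round(4)
print("pads",f(435,395),f(515,385),f(610,375),"deck",f(465,430),"blade",f(440,130),f(380,130),f(430,235),"grip",f(478,165),"bars",f(70,245),f(80,325),"crumbs",f(348,303),f(351,330),f(347,393))
P=lambda x,y,z: ray(s,x*.7,y*.7,z).round(4)
print("gap",P(70,275,.046)-P(70,297,.046))
bot.job_done(); print(bot.get_obs()["clock"])
E
```

```text
pads [ 0.4502 -0.0467  0.0602] [ 0.4594 -0.1202  0.0582] [ 0.4706 -0.2063  0.0603] deck [ 0.412  -0.0758  0.0597] blade [ 6.816e-01 -5.080e-02  1.000e-04] [0.6815 0.0027 0.0015] [ 0.5878 -0.0433  0.0016] grip [ 0.6527 -0.0834  0.0134] bars [0.5874 0.272  0.0447] [0.5129 0.2778 0.0449] crumbs [0.5235 0.036  0.0141] [0.4984 0.0337 0.0178] [0.4268 0.0408 0.0146]
gap [ 0.0205 -0.0042  0.    ]
the job is handed in; nothing more can be done
the job is handed in; nothing more can be done
```

The soap is demoulded and the job is handed in, at about 76 s of the 192 s allowed. I don't know the verdict, since handing in reports none.

- **Crank:** I wound it clockwise about 19.6 rad. It ran light after about 17 rad, and I carried on to the stop. The last depth check put the ejector pads 58 to 60 mm above the bench, against 60 mm for the deck.
- **Bars:** This start had two bars, in cavities 1 and 3. Both lie flat on the curing board. The gap between them measured about 20 mm, a little wider than a narrow finger.
- **Crumbs:** There were three. One stroke of the scraper, held edge down at 50°, swept them off the deck. The wrist camera showed all three in the pan and a clear deck.
- **Scraper:** It is back flat on the bench where it had been. The blade measured 0 to 2 mm high and the top of the grip 13 mm.
- **Jar and bottle:** Both were still standing in the last pictures.

No check failed. The middle pad read about 2 mm low in the final depth image. It read 60 mm in an earlier one, and its neighbours read 60 mm, so I took this as depth noise. I saw no slackening of the grip, and the scraper was not visibly knocked.

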